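Eject a moulded test piece with the treadle

ROBOT

A 6-joint arm with a two-finger parallel gripper is mounted at the origin on a cart in front of the work surface, level with it; the furniture and walls round the work are solid. World frame = base frame: x ahead of the robot, y to its left, z up, the work surface at z = 0. Lengths are in m, angles in rad, forces in N, time in s.
With the tool pointing down it reaches from about 0.375 to 0.925 m from the base axis. Payload 5.7 kg.
Tool frame: the origin (TCP) lies at the very end of the fingers, on their centre line; the grasp point (between the pads) lies 19 mm behind it (r.grip_depth is the distance from the TCP to the grasp point, in m); z points along the fingers, y is the direction in which the jaws open and shut (so a half turn about z gives the same grasp; the last joint's range is limited). The gripper opens to 85 mm and grips with 20 to 120 N. Pads are 22 mm wide; open, the fingers measure 114 mm over their backs; the gripper's body (76 mm by 85 mm) begins 54 mm behind the grasp point. The pads swing forward as they close: fully open they stand 13 mm farther back than shut.
Start: joints at [1.191, 0.359, 1.51, -0, 1.272, -0.115], TCP at [0.157, 0.579, 0.231] pointing down, gripper open.
Joint ranges: [-2.97, 2.97], [-1.01, 2.36], [0.21, 2.38], [-0.96, 4.11], [0.2, 2.71], [-2.98, 2.98]. Speed limits (rad/s): [2.39, 2.39, 3.14, 3.14, 3.14, 3.14].

INTERFACE

Orientations are given as a 3x3 rotation matrix whose columns are the frame's x, y, z axes.
In Python, from workcell import sense, eyes, r gives the robot as it stands.
- The arm moves only by the tool drive_tool, never from a script. Its argument "targets" is a list of rows, each an object with "delta_pos": the shift along the tool's x, y, z in units of 0.4 m (1.0 is 0.4 m), a list of three; "twist": the turn, a rotation vector about the tool's x, y, z in units of 360 degrees (1.0 is 360 degrees), a list of three; "fingers": the opening, from -1 (shut) to 1 (fully open). A call has 1 to 5 rows; each row is the pose to reach, as a shift and turn from the pose measured when the call began, along the tool's axes at that moment, turning the shorter way round; what a row does not reach only later rows make up. A row lasts 1/10 s, in which the tool goes at most 50 mm and 8.59 degrees, less where a joint would pass 70% of its speed; a pose out of reach is approached as far as the arm can. A call with a number of a shift or a turn outside -1 to 1 is refused whole. A call with a gripper value outside its range is refused whole. The fingers move at their own pace and stop on an object; "newtons" is the grip in N (left out, the last holds). Time passes only in rows, so rows that repeat a pose let the fingers close. It gives the time, the measured TCP pose, the force and the opening at its end, in the units of the state.
- sense(): the state, without advancing time (a new reading comes with each control period).
- eyes.camera(name): name is "scene" or "top"; returns the picture (384x512x3 uint8, red, green, blue); there is no depth.
- eyes.get_calibration(name): a dict with "K" (3x3 intrinsics, pixels), "R" (3x3) and "t" (3): a world point X has camera coordinates R X + t. Camera axes: x right, y down, z forward; pixel columns grow to the right and rows downward; lengths in m; the calibration is good to about 2 mm. A picture is of the moment at which its call begins. get_calibration takes no time and is no camera call.
- r.close_job(): hands the job in, once; it reports no verdict.
Trained networks look in the newest picture that a camera, given by its name, has taken for a name from the list of things; names that differ only in an ending like _2 or _b are one class to them, and where a whole thing is asked for, a point or a joint stands for the part that bears it (a point fixed in the world has none). Each returns a list of dicts, best first, with "confidence" (0 to 1); they miss things now and then, are a little off and sometimes report something else, mostly with a low value. They report only what shows in the picture. A call takes as long as a camera call.
- eyes.look_for(thing, camera): "pixel" ([column, row] in pixels, amid what is visible of it).
- eyes.pinpoint(thing, camera): "pixel" ([column, row] in pixels: a listed point, or the origin of a listed thing).
The state is a dict: "t": time; "q": joint angles; "joint_vel": joint speeds; "tau": joint torques, N m; "tool_pos": TCP position; "orientation": TCP orientation; "ft_force": force on the tool from outside, world axes, zero at the start; "torque": the same for the moment, N m; "width": opening from 0.0 (shut) to 1.0 (fully open).
Only numpy, scipy, OpenCV 4.12 (cv2) and the standard library are available. Lean on these libraries where they do the work, as an engineer would, in place of code of your own. Each camera call takes 0.05 s, during which the arm holds its last target.

TASK

Take the red-brown rubber test piece out of the bench mould: press the mould's treadle down until you feel it meet its stop and the yellow side catch holds it there, without forcing it any harder than that, then move the raised piece into the metal tray. Finally push the catch's tab down so that the treadle springs all the way up again, let go, and leave the black test piece, the white crucible and the tray where they are.

Things in the scene. Friction and masses are not known exactly. Their poses are not given: they have to be found in the camera images.
- mould_press: fixed bench mould: grey base 290 x 120 x 10 mm, steel mould block at its +x end, treadle towards -x, yellow catch on the +y side. Origin: on the worktop directly below the treadle's hinge pin, which lies along the body's y axis 50 mm up. x points from the treadle to the mould, y to the catch side, z up. Position and yaw differ each time
- treadle (a joint): angle of the treadle, rad: 0 fully up (sprung), grows as the pad is pressed. The rubber stop is set differently each time, between 0.20 and 0.31, and nothing reports where: it must be felt. The catch snaps in only in the last 2 to 4 mm of pad travel; let go at the stop, the treadle stays down by itself at 0.18 to 0.30. Let go sooner, it springs back to 0
- treadle_pad (a point): black ribbed pad on the treadle, 46 x 62 x 8 mm. The point: centre of its top, 120 mm from the hinge pin; z: the pad's normal, tilted 0.25 rad when up, about level when down. It is about 96 mm up at rest; the stop comes after 23 to 36 mm. Pressing takes 4 N, growing to 7 to 12 N just above the stop; there it rises steeply, 5 to 10 N per mm. More than 35 N damages it
- pocket (a point): centre of the round pocket (31.5 mm diameter) at the top face of the steel mould block (84 x 84 mm, top face 76 mm above the worktop), 90 mm from the hinge pin towards the body's +x. The ejector in its floor rises 88 mm per rad of treadle angle and sinks again with it
- red_piece: red-brown rubber test disc, 29 mm diameter, 13 mm thick, loose. Origin: centre of its underside. At the start it lies in the pocket, its top 0.5 mm below the block's face, where it cannot be gripped; with the treadle held down by the catch its underside stands 2 to 13 mm above the face
- catch_tab (a point): centre of the top of the yellow tab (34 x 34 mm) beside the mould, 100 mm from its middle line, 58 to 66 mm above the worktop. Pressed straight down it frees the treadle after 5 to 10 mm (1 to 5 N); its travel ends after about 20 mm. It springs back when let go; the freed treadle snaps up at once
- steel_tray: open square metal tray 120 x 120 x 18 mm, wall and floor 3 mm, loose, on the worktop to the right of the mould. Origin: centre of its underside
- black_piece: black rubber test disc, 29 mm diameter, 12 mm high, on the worktop: leave alone. Origin: centre of its underside
- white_crucible: white porcelain crucible, 42 mm diameter, 40 mm high, on the worktop: leave alone. Origin: centre of its underside

How it is judged:
On the way, in this order (a step that is already met when the one before it is completed fails the run):
1. the treadle has been pressed to its stop and is held down by the catch alone (value of joint treadle above 0.15 rad and contact force between each of the fingers, the arm and treadle below 0.1 N), for 0.5 s.
2. the red-brown piece lies in the tray with the treadle still held down (value of joint treadle above 0.15 rad and x of red_piece in the frame of steel_tray between -0.05 and 0.05 m and y of red_piece in the frame of steel_tray between -0.05 and 0.05 m and height (world z) of red_piece below 0.022 m and contact force between the fingers and red_piece below 0.1 N), for 0.2 s.
At the end, for the whole second after the job is handed in: The red-brown piece rests inside the tray (its origin within 50 mm of the tray's middle along both of the tray's axes and less than 22 mm above the worktop, speed below 0.02 m/s) and the treadle is fully up again (below 0.03 rad) (value of joint treadle below 0.03 rad and x of red_piece in the frame of steel_tray between -0.05 and 0.05 m and y of red_piece in the frame of steel_tray between -0.05 and 0.05 m and height (world z) of red_piece below 0.022 m and linear speed of red_piece below 0.02 m/s); the robot touches nothing.
It fails at once if the treadle is forced: more than 35 N on it (contact force between any of the fingers, the arm and treadle above 35 N).
It fails at once if the black test piece is moved by more than 30 mm (distance of black_piece from where it was at the start of the episode above 0.03 m).
It fails at once if the white crucible is moved by more than 30 mm (distance of white_crucible from where it was at the start of the episode above 0.03 m).
It fails at once if the tray is moved by more than 30 mm (distance of steel_tray from where it was at the start of the episode above 0.03 m).
It also fails if it takes over 59 s, if anything falls off the work surface, if the arm or the gripper's body presses on something with over 40 N, if the wrist force passes 120 N, or if a joint passes its speed limit or range.

## Working session

There is one attempt and no reset: what is moved stays moved. The work goes in short steps, Python scripts to look and compute and a tool call to move; the robot and the scene stay as the last step left them, time stands still between calls to the robot, and variables do not carry over. Pictures are saved under pics/ and viewed, and the job is handed in when it is done.

Besides the shell and the picture viewer there is one more tool, called after "Emit:" as name([rows], argument=value, ...), one row to a line, values as JSON. drive_tool: Moves the arm, as the interface text tells. Shifts and turns lie within -1 to 1; 1 stands for 0.4 m of shift or 360 degrees of turn. Its arguments: {"type":"object","properties":{"targets":{"type":"array","items":{"type":"object","properties":{"delta_pos":{"type":"array","items":{"type":"number"}},"twist":{"type":"array","items":{"type":"number"}},"fingers":{"type":"number"}}}},"newtons":{"type":"number"}},"required":["targets"]}

```bash
mkdir -p pics; ls; cat > h.py <<'E'
import numpy as np, cv2
from workcell import sense, eyes, r
def snap(cam,name):
    im=eyes.camera(cam); cv2.imwrite('pics/'+name+'.png',cv2.cvtColor(im,cv2.COLOR_RGB2BGR)); return im
def ray(cam,px):
    c=eyes.get_calibration(cam);K,R,t=[np.array(c[k]) for k in 'KRt']
    d=R.T@np.linalg.inv(K)@np.array([px[0],px[1],1.]); return -R.T@t,d
def atz(cam,px,z):
    o,d=ray(cam,px); return o+d*(z-o[2])/d[2]
def tri(pa,pb):
    A=[];b=[]
    for cam,p in (('scene',pa),('top',pb)):
        o,d=ray(cam,p);d=d/np.linalg.norm(d);P=np.eye(3)-np.outer(d,d);A.append(P);b.append(P@o)
    A=np.vstack(A);b=np.hstack(b);x=np.linalg.lstsq(A,b,rcond=None)[0];return x,np.linalg.norm(A@x-b)
def proj(cam,X):
    c=eyes.get_calibration(cam);p=np.array(c['K'])@(np.array(c['R'])@X+np.array(c['t']));return p[:2]/p[2]
def st():
    s=sense();print('t',round(s['t'],2),'p',np.round(s['tool_pos'],4),'F',np.round(s['ft_force'],2),'w',round(s['width'],3));return s
E
python3 - <<'E'
from h import *
s=st();print(np.round(s['orientation'],3))
for c in('scene','top'):
    snap(c,c+'0')
    k=eyes.get_calibration(c);print(c,-np.array(k['R']).T@np.array(k['t']))
    for n in ['treadle_pad','pocket','catch_tab','mould_press','steel_tray','red_piece','black_piece','white_crucible']:
        print(n,[(np.round(d['pixel'],1),round(d['confidence'],2)) for d in eyes.pinpoint(n,c)][:3])
st()
E
```

```text
pics
t 0.0 p [0.1568 0.5784 0.2305] F [-0.2  -1.15  0.32] w 1.001
[[-0.965  0.262 -0.001]
 [ 0.262  0.965 -0.002]
 [ 0.    -0.002 -1.   ]]
scene [ 0.06578852 -0.46211661  0.79499307]
treadle_pad [(array([249. , 305.9]), 0.69), (array([168. , 192.4]), 0.62)]
pocket [(array([250.8, 159.7]), 0.63)]
catch_tab [(array([161.2, 170.1]), 0.59)]
mould_press [(array([215.7, 196.8]), 0.63)]
steel_tray [(array([345.4, 281.5]), 0.77), (array([215.1, 195.2]), 0.57)]
red_piece [(array([250. , 166.1]), 0.52)]
black_piece [(array([249.8, 306.5]), 0.58)]
white_crucible [(array([247.2, 307.5]), 0.7)]
top [ 0.44306311 -0.00858401  0.92418913]
treadle_pad [(array([179.4, 249. ]), 0.81)]
pocket [(array([209.5, 149.2]), 0.65)]
catch_tab [(array([138.6, 218.9]), 0.72)]
mould_press [(array([203.6, 195.9]), 0.72)]
steel_tray []
red_piece [(array([211.8, 153.6]), 0.51)]
black_piece [(array([304.7, 150.3]), 0.73)]
white_crucible [(array([320.4, 272.1]), 0.82), (array([210.3, 150.4]), 0.34)]
t 0.9 p [0.157  0.5791 0.2313] F [ 0.45  0.36 -0.57] w 0.999
```

View pics/scene0.png

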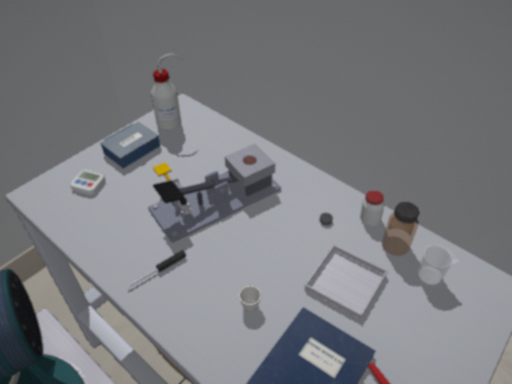

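View pics/top0.png

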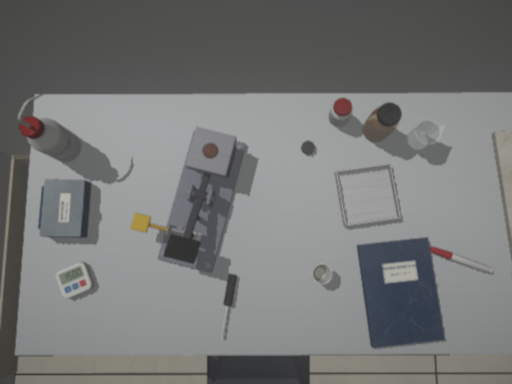

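```bash
python3 - <<'E'
import cv2
t=cv2.imread('pics/top0.png');s=cv2.imread('pics/scene0.png')
cv2.imwrite('pics/t0z.png',cv2.resize(t[120:280,120:260],None,fx=4,fy=3.75*4/3.75,interpolation=cv2.INTER_CUBIC)[:600])
cv2.imwrite('pics/s0z.png',cv2.resize(s[130:250,135:295],None,fx=5,fy=5,interpolation=cv2.INTER_CUBIC))
cv2.imwrite('pics/t1z.png',cv2.resize(t[130:290,290:420],None,fx=3.5,fy=3.5,interpolation=cv2.INTER_CUBIC))
E
```

```text
(no output)
```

View pics/t0z.png

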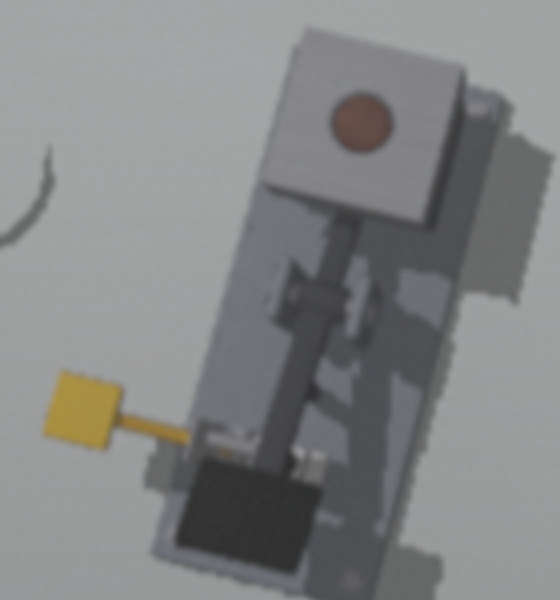

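View pics/s0z.png

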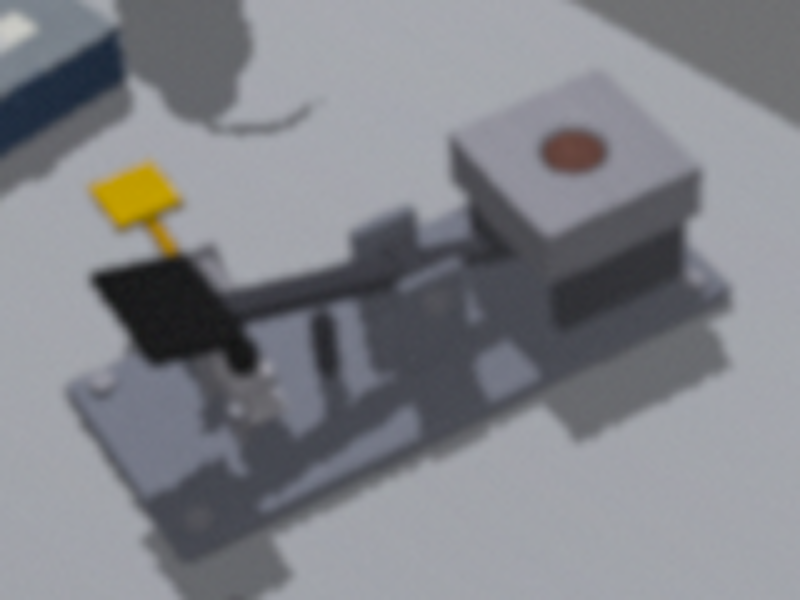

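View pics/t1z.png

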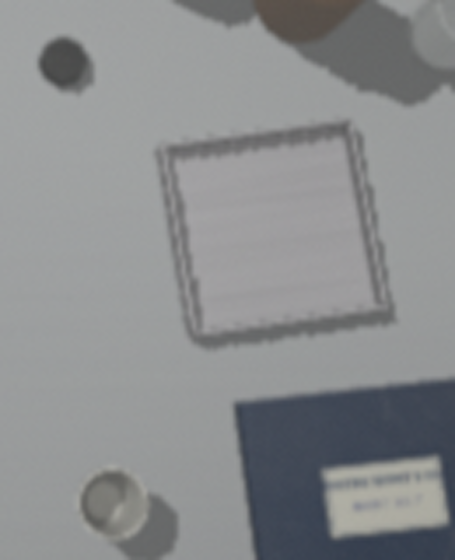

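```bash
python3 - <<'E'
from h import *
for n,a,b in [('pocket',(249.6,160),(210.2,150.2)),('pad',(169.7,191.5),(181.9,248.2)),('tab',(161.8,168.5),(140.5,222.2)),('tray',(345.5,281.5),(368.4,196.4))]:
    x,e=tri(a,b);print(n,np.round(x,4),round(e,4))
print('tray',atz('top',(368.4,196.4),.012),'scene',atz('scene',(345.5,281.5),.012))
P=atz('top',(210.2,150.2),.076);D=atz('top',(181.9,248.2),.096);T=atz('top',(140.5,222.2),.062)
P2=atz('scene',(249.6,160),.076);D2=atz('scene',(169.7,191.5),.096);T2=atz('scene',(161.8,168.5),.062)
print(P,P2,D,D2,T,T2)
ux=(P-D)[:2];print(np.linalg.norm(ux),np.arctan2(ux[1],ux[0]))
ux=ux/np.linalg.norm(ux);uy=np.array([-ux[1],ux[0]]);print('tab rel',(T-P)[:2]@ux,(T-P)[:2]@uy)
print('black',atz('top',(308,148.5),.012),'cruc',atz('top',(322,273),.03))
E
```

```text
pocket [0.6616 0.0916 0.0723] 0.001
pad [0.4642 0.142  0.0853] 0.0026
tab [0.5161 0.232  0.0606] 0.0007
tray [ 0.5736 -0.2423  0.0094] 0.0005
tray [ 0.57290303 -0.24136495  0.012     ] scene [ 0.57219219 -0.24325976  0.012     ]
[0.66008801 0.09164276 0.076     ] [0.65913229 0.08843382 0.076     ] [0.46248966 0.14124195 0.096     ] [0.45951236 0.13157552 0.096     ] [0.51563195 0.23192105 0.062     ] [0.51563532 0.23030029 0.062     ]
0.20372821844987088 -0.24592914712496838
tab rel -0.17426141729818856 0.10088860565632266
black [ 0.67909537 -0.11416852  0.012     ] cruc [ 0.41228575 -0.1351815   0.03      ]
```

```bash
cat >> h.py <<'E'
def to(x,y,z):
    s=st();R=np.array(s['orientation']);d=R.T@(np.array([x,y,z])-s['tool_pos'])/0.4
    print('delta',np.round(d,4),'tilt',np.round(R[:,2],3),'yaw y',round(np.degrees(np.arctan2(R[1,1],R[0,1])),2))
E
python3 -c "
from h import *
to(.463,.140,.17)"
```

```text
t 0.9 p [0.157  0.5791 0.2313] F [ 0.45  0.36 -0.57] w 0.999
delta [-1.0255 -0.8592  0.1533] tilt [-0. -0. -1.] yaw y 74.83
```

Emit:
drive_tool([
  {"delta_pos": [-0.95,-0.8,0.1],"twist": [0,0,0],"fingers": -1},
  {"delta_pos": [-0.95,-0.8,0.1],"twist": [0,0,0],"fingers": -1},
  {"delta_pos": [-0.95,-0.8,0.1],"twist": [0,0,0],"fingers": -1},
  {"delta_pos": [-0.95,-0.8,0.1],"twist": [0,0,0],"fingers": -1},
  {"delta_pos": [-0.95,-0.8,0.1],"twist": [0,0,0],"fingers": -1},
])

```text
t: 1.4
tool_pos: [0.2998, 0.3728, 0.2113]
orientation: [[-0.965, 0.261, 0.001], [0.261, 0.965, 0.0], [-0.001, 0.001, -1.0]]
ft_force: [1.0, -0.2, -1.0]
width: 0.141
```

```bash
python3 -c "
from h import *
to(.463,.140,.13)"
```

```text
t 1.4 p [0.2998 0.3728 0.2113] F [ 1.   -0.19 -0.99] w 0.141
delta [-0.5456 -0.4553  0.2033] tilt [ 0.001  0.    -1.   ] yaw y 74.87
```

Emit:
drive_tool([
  {"delta_pos": [-0.5456,-0.4553,0.15],"twist": [0,0,0],"fingers": -1},
  {"delta_pos": [-0.5456,-0.4553,0.2],"twist": [0,0,0],"fingers": -1},
  {"delta_pos": [-0.5456,-0.4553,0.2],"twist": [0,0,0],"fingers": -1},
  {"delta_pos": [-0.5456,-0.4553,0.2],"twist": [0,0,0],"fingers": -1},
  {"delta_pos": [-0.5456,-0.4553,0.2],"twist": [0,0,0],"fingers": -1},
])

```text
t: 1.9
tool_pos: [0.4382, 0.1753, 0.1444]
orientation: [[-0.965, 0.261, 0.002], [0.261, 0.965, 0.001], [-0.001, 0.001, -1.0]]
ft_force: [0.1, -0.8, 0.5]
width: 0.0
```

Emit:
drive_tool([
  {"delta_pos": [-0.0,0,0],"twist": [0,0,0.0028],"fingers": -1},
  {"delta_pos": [0,0,0],"twist": [0,0,0],"fingers": -1},
])

```text
t: 2.1
tool_pos: [0.4386, 0.1743, 0.1442]
orientation: [[-0.965, 0.264, 0.001], [0.264, 0.965, 0.001], [-0.001, 0.001, -1.0]]
ft_force: [0.1, 0.7, 0.7]
width: -0.002
```

```bash
python3 -c "
from h import *
to(.463,.140,.10)
for c in('scene','top'):
    im=snap(c,c+'1')
    print(c,'tcp',proj(c,sense()['tool_pos']))
a=cv2.imread('pics/scene1.png')[110:250,125:265];b=cv2.imread('pics/top1.png')[170:300,100:230]
f=lambda i:cv2.resize(i,(400,400),interpolation=cv2.INTER_CUBIC)
cv2.imwrite('pics/c1.png',np.hstack([f(a),f(b)]))
"
```

```text
t 2.1 p [0.4386 0.1743 0.1442] F [0.07 0.67 0.73] w -0.002
delta [-0.0814 -0.0667  0.1104] tilt [ 0.001  0.001 -1.   ] yaw y 74.69
scene tcp [144.23263179 170.2217172 ]
top tcp [157.41907236 261.57852409]
```

View pics/c1.png

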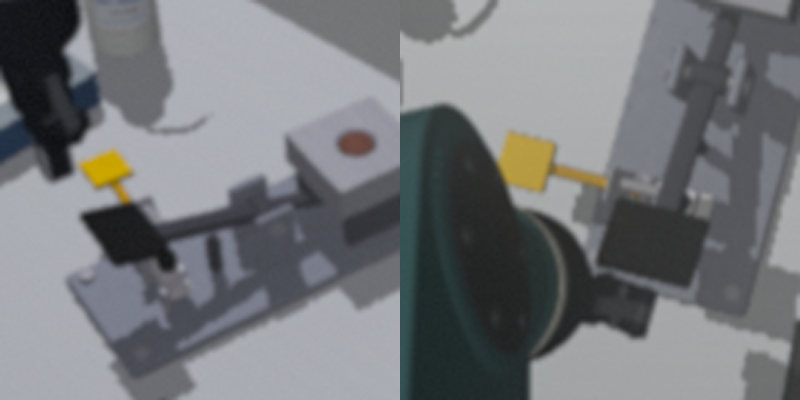

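Emit:
drive_tool([
  {"delta_pos": [-0.0814,-0.0667,0.03],"twist": [0,0,0],"fingers": -1},
  {"delta_pos": [-0.0814,-0.0667,0.08],"twist": [0,0,0],"fingers": -1},
  {"delta_pos": [-0.0814,-0.0667,0.08],"twist": [0,0,0],"fingers": -1},
])

```text
t: 2.5
tool_pos: [0.4605, 0.1425, 0.1115]
orientation: [[-0.966, 0.259, -0.002], [0.259, 0.966, 0.001], [0.002, 0.0, -1.0]]
ft_force: [-0.3, -0.2, 0.2]
width: -0.003
```

```bash
python3 -c "
from h import *
to(.463,.140,.10)"
```

```text
t 2.5 p [0.4605 0.1425 0.1115] F [-0.33 -0.24  0.25] w -0.003
delta [-0.0078 -0.0044  0.0287] tilt [-0.002  0.001 -1.   ] yaw y 75.0
```

Emit:
drive_tool([
  {"delta_pos": [-0.0078,-0.0044,0.03],"twist": [0,0,0],"fingers": -1},
  {"delta_pos": [-0.0078,-0.0044,0.045],"twist": [0,0,0],"fingers": -1},
  {"delta_pos": [-0.0078,-0.0044,0.06],"twist": [0,0,0],"fingers": -1},
  {"delta_pos": [-0.0078,-0.0044,0.07],"twist": [0,0,0],"fingers": -1},
  {"delta_pos": [-0.0078,-0.0044,0.07],"twist": [0,0,0],"fingers": -1},
])

```text
t: 3.0
tool_pos: [0.4619, 0.1407, 0.0832]
orientation: [[-0.966, 0.258, -0.003], [0.258, 0.966, 0.001], [0.004, 0.001, -1.0]]
ft_force: [-2.4, 0.8, 6.4]
width: -0.005
```

Emit:
drive_tool([
  {"delta_pos": [0,0,0.0075],"twist": [0,0,0],"fingers": -1},
  {"delta_pos": [0,0,0.015],"twist": [0,0,0],"fingers": -1},
  {"delta_pos": [0,0,0.015],"twist": [0,0,0],"fingers": -1},
])

```text
t: 3.3
tool_pos: [0.4606, 0.1411, 0.0773]
orientation: [[-0.966, 0.258, -0.005], [0.258, 0.966, 0.002], [0.006, 0.0, -1.0]]
ft_force: [-3.8, 0.3, 6.6]
width: 0.0
```

Emit:
drive_tool([
  {"delta_pos": [0,0,0.005],"twist": [0,0,0],"fingers": -1},
  {"delta_pos": [0,0,0.0075],"twist": [0,0,0],"fingers": -1},
  {"delta_pos": [0,0,0.0075],"twist": [0,0,0],"fingers": -1},
])

```text
t: 3.6
tool_pos: [0.4599, 0.1413, 0.0746]
orientation: [[-0.966, 0.257, -0.006], [0.257, 0.966, 0.001], [0.006, -0.0, -1.0]]
ft_force: [-2.6, -0.9, 7.0]
width: -0.001
```

Emit:
drive_tool([
  {"delta_pos": [0,0,0.003],"twist": [0,0,0],"fingers": -1},
  {"delta_pos": [0,0,0.006],"twist": [0,0,0],"fingers": -1},
  {"delta_pos": [0,0,0.006],"twist": [0,0,0],"fingers": -1},
])

```text
t: 3.9
tool_pos: [0.4596, 0.1414, 0.0727]
orientation: [[-0.966, 0.257, -0.006], [0.257, 0.966, 0.001], [0.006, -0.0, -1.0]]
ft_force: [-2.9, -0.6, 6.9]
width: 0.0
```

Emit:
drive_tool([
  {"delta_pos": [0,0,0.003],"twist": [0,0,0],"fingers": -1},
  {"delta_pos": [0,0,0.005],"twist": [0,0,0],"fingers": -1},
  {"delta_pos": [0,0,0.005],"twist": [0,0,0],"fingers": -1},
])

```text
t: 4.2
tool_pos: [0.4593, 0.1415, 0.0711]
orientation: [[-0.967, 0.256, -0.006], [0.256, 0.967, 0.001], [0.006, -0.001, -1.0]]
ft_force: [-1.5, -1.6, 7.2]
width: -0.003
```

Emit:
drive_tool([
  {"delta_pos": [0,0,0.003],"twist": [0,0,0],"fingers": -1},
  {"delta_pos": [0,0,0.005],"twist": [0,0,0],"fingers": -1},
  {"delta_pos": [0,0,0.005],"twist": [0,0,0],"fingers": -1},
])

```text
t: 4.5
tool_pos: [0.4591, 0.1416, 0.0696]
orientation: [[-0.967, 0.255, -0.006], [0.255, 0.967, 0.0], [0.006, -0.001, -1.0]]
ft_force: [-1.2, -0.5, 7.3]
width: 0.001
```

Emit:
drive_tool([
  {"delta_pos": [0,0,0.003],"twist": [0,0,0],"fingers": -1},
  {"delta_pos": [0,0,0.005],"twist": [0,0,0],"fingers": -1},
  {"delta_pos": [0,0,0.005],"twist": [0,0,0],"fingers": -1},
])

```text
t: 4.8
tool_pos: [0.4588, 0.1416, 0.068]
orientation: [[-0.967, 0.255, -0.006], [0.255, 0.967, 0.0], [0.006, -0.001, -1.0]]
ft_force: [-1.8, -1.0, 2.6]
width: 0.004
```

Emit:
drive_tool([
  {"delta_pos": [0,0,0.002],"twist": [0,0,0],"fingers": -1},
  {"delta_pos": [0,0,0.0035],"twist": [0,0,0],"fingers": -1},
  {"delta_pos": [0,0,0.0035],"twist": [0,0,0],"fingers": -1},
])

```text
t: 5.1
tool_pos: [0.4587, 0.1417, 0.0668]
orientation: [[-0.967, 0.254, -0.006], [0.254, 0.967, -0.0], [0.006, -0.002, -1.0]]
ft_force: [-2.1, -1.3, 7.5]
width: -0.001
```

Emit:
drive_tool([
  {"delta_pos": [0,0,0.002],"twist": [0,0,0],"fingers": -1},
  {"delta_pos": [0,0,0.0035],"twist": [0,0,0],"fingers": -1},
  {"delta_pos": [0,0,0.0035],"twist": [0,0,0],"fingers": -1},
])

```text
t: 5.4
tool_pos: [0.4585, 0.1417, 0.0657]
orientation: [[-0.967, 0.254, -0.006], [0.254, 0.967, -0.0], [0.006, -0.002, -1.0]]
ft_force: [-2.3, -0.8, 8.2]
width: -0.001
```

Emit:
drive_tool([
  {"delta_pos": [0,0,0.002],"twist": [0,0,0],"fingers": -1},
  {"delta_pos": [0,0,0.0035],"twist": [0,0,0],"fingers": -1},
  {"delta_pos": [0,0,0.0035],"twist": [0,0,0],"fingers": -1},
])

```text
t: 5.7
tool_pos: [0.4584, 0.1417, 0.0647]
orientation: [[-0.967, 0.254, -0.006], [0.254, 0.967, -0.0], [0.006, -0.002, -1.0]]
ft_force: [-3.8, -1.6, 9.7]
width: 0.002
```

Emit:
drive_tool([
  {"delta_pos": [0,0,0.002],"twist": [0,0,0],"fingers": -1},
  {"delta_pos": [0,0,0.003],"twist": [0,0,0],"fingers": -1},
  {"delta_pos": [0,0,0.003],"twist": [0,0,0],"fingers": -1},
])

```text
t: 6.0
tool_pos: [0.4583, 0.1417, 0.0642]
orientation: [[-0.967, 0.253, -0.006], [0.253, 0.967, -0.001], [0.005, -0.002, -1.0]]
ft_force: [-4.5, -1.9, 14.3]
width: -0.003
```

Emit:
drive_tool([
  {"delta_pos": [0,0,0.002],"twist": [0,0,0],"fingers": -1},
  {"delta_pos": [0,0,0.003],"twist": [0,0,0],"fingers": -1},
  {"delta_pos": [0,0,0.003],"twist": [0,0,0],"fingers": -1},
])

```text
t: 6.3
tool_pos: [0.4583, 0.1418, 0.064]
orientation: [[-0.967, 0.253, -0.005], [0.253, 0.967, -0.001], [0.005, -0.002, -1.0]]
ft_force: [-5.1, -2.0, 15.8]
width: -0.001
```

Emit:
drive_tool([
  {"delta_pos": [0,0,0.003],"twist": [0,0,0],"fingers": -1},
  {"delta_pos": [0,0,0.005],"twist": [0,0,0],"fingers": -1},
  {"delta_pos": [0,0,0.005],"twist": [0,0,0],"fingers": -1},
])

```text
t: 6.6
tool_pos: [0.4583, 0.1418, 0.0636]
orientation: [[-0.968, 0.253, -0.005], [0.253, 0.968, -0.001], [0.004, -0.002, -1.0]]
ft_force: [-5.4, -2.5, 25.1]
width: 0.001
```

Emit:
drive_tool([
  {"delta_pos": [0,0,-0.01],"twist": [0,0,0],"fingers": -1},
  {"delta_pos": [0,0,-0.03],"twist": [0,0,0],"fingers": -1},
  {"delta_pos": [0,0,-0.1],"twist": [0,0,0],"fingers": -1},
  {"delta_pos": [0,0,-0.2],"twist": [0,0,0],"fingers": -1},
  {"delta_pos": [0,0,-0.2],"twist": [0,0,0],"fingers": -1},
])

```text
t: 7.1
tool_pos: [0.4624, 0.1427, 0.1478]
orientation: [[-0.968, 0.252, 0.004], [0.252, 0.968, 0.001], [-0.004, 0.002, -1.0]]
ft_force: [1.1, 0.6, -0.2]
width: 0.002
```

```bash
python3 -c "
from h import *
to(.660,.0905,.15)
for c in('scene','top'):
    im=snap(c,c+'2')
    print(c,[(d['pixel'],d['confidence']) for d in eyes.pinpoint('red_piece',c)])
a=cv2.imread('pics/scene2.png')[130:230,165:305];b=cv2.imread('pics/top2.png')[120:260,140:280]
f=lambda i:cv2.resize(i,(400,400*i.shape[0]//i.shape[1]),interpolation=cv2.INTER_CUBIC)
a=f(a);b=f(b);a=np.vstack([a,np.zeros((b.shape[0]-a.shape[0],400,3),np.uint8)])
cv2.imwrite('pics/c2.png',np.hstack([a,b]))
"
```

```text
t 7.1 p [0.4624 0.1427 0.1478] F [ 1.06  0.6  -0.24] w 0.002
delta [-0.511  -0.0015 -0.0036] tilt [ 0.004  0.001 -1.   ] yaw y 75.38
scene [([248.8, 159.1], 0.7)]
top [([211.6, 151.9], 0.66)]
```

View pics/c2.png

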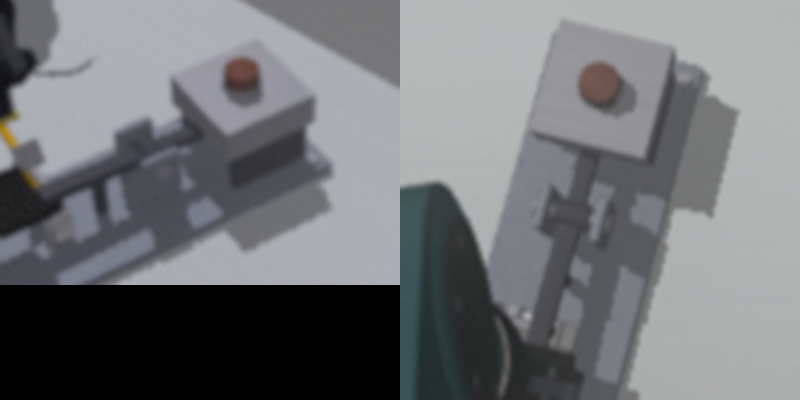

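```bash
python3 -c "
from h import *
print(tri((249.1,153.6),(209.7,148.6)))
for z in (.094,.098,.102): print(z,atz('top',(209.7,148.6),z),atz('scene',(249.1,153.6),z))
"
```

```text
(array([0.65907666, 0.0902362 , 0.09412994]), np.float64(0.0006539437519423468))
0.094 [0.65875151 0.09054852 0.094     ] [0.65957703 0.09007747 0.094     ]
0.098 [0.65771228 0.09007088 0.098     ] [0.65618876 0.08692655 0.098     ]
0.102 [0.65667306 0.08959324 0.102     ] [0.65280049 0.08377562 0.102     ]
```

Emit:
drive_tool([
  {"delta_pos": [-0.508,-0.001,-0.003],"twist": [0,0,0],"fingers": 0.1},
  {"delta_pos": [-0.508,-0.001,-0.003],"twist": [0,0,0],"fingers": 0.1},
  {"delta_pos": [-0.508,-0.001,-0.003],"twist": [0,0,0],"fingers": 0.1},
  {"delta_pos": [-0.508,-0.001,-0.003],"twist": [0,0,0],"fingers": 0.1},
  {"delta_pos": [-0.508,-0.001,-0.003],"twist": [0,0,0],"fingers": 0.1},
])

```text
t: 7.8
tool_pos: [0.6604, 0.088, 0.141]
orientation: [[-0.967, 0.255, -0.002], [0.255, 0.967, -0.002], [0.002, -0.002, -1.0]]
ft_force: [-1.4, 0.2, 0.7]
width: 0.553
```

```bash
python3 -c "
from h import *
to(.659,.0902,.08)
snap('scene','scene3')
a=cv2.imread('pics/scene3.png')[80:220,185:325]
cv2.imwrite('pics/c3.png',cv2.resize(a,(560,560),interpolation=cv2.INTER_CUBIC))
"
```

```text
t 7.8 p [0.6604 0.088  0.141 ] F [-1.44  0.24  0.7 ] w 0.553
delta [0.0044 0.0048 0.1525] tilt [-0.002 -0.002 -1.   ] yaw y 75.25
```

View pics/c3.png

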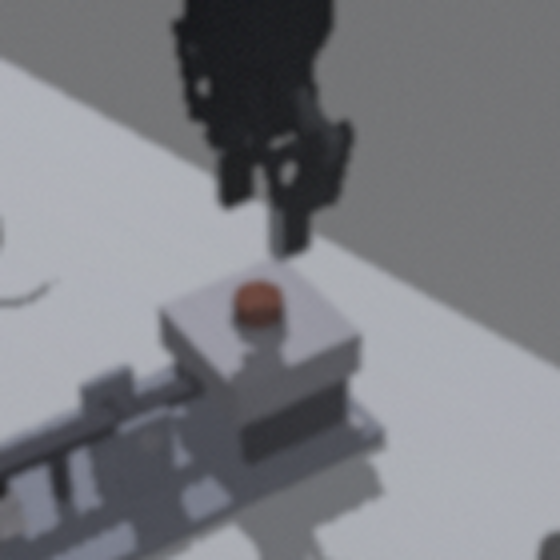

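Emit:
drive_tool([
  {"delta_pos": [0.0044,0.0048,0.07],"twist": [0,0,0],"fingers": 0.1},
  {"delta_pos": [0.0044,0.0048,0.13],"twist": [0,0,0],"fingers": 0.1},
  {"delta_pos": [0.0044,0.0048,0.143],"twist": [0,0,0],"fingers": 0.1},
  {"delta_pos": [0.0044,0.0048,0.15],"twist": [0,0,0],"fingers": 0.1},
  {"delta_pos": [0.0044,0.0048,0.15],"twist": [0,0,0],"fingers": 0.1},
])

```text
t: 8.35
tool_pos: [0.6549, 0.0914, 0.0808]
orientation: [[-0.967, 0.254, -0.007], [0.254, 0.967, -0.001], [0.006, -0.003, -1.0]]
ft_force: [1.2, 0.1, 0.2]
width: 0.552
```

```bash
python3 -c "
from h import *
to(.659,.0902,.08)
f=lambda i:cv2.resize(i,(400,400),interpolation=cv2.INTER_CUBIC)
a=snap('scene','scene4')[100:200,200:300];b=snap('top','top4')[100:200,160:260]
cv2.imwrite('pics/c4.png',np.hstack([f(a),f(b)])[:,:,::-1])
"
```

```text
t 8.35 p [0.6549 0.0914 0.0808] F [1.25 0.14 0.21] w 0.552
delta [-0.0106 -0.0002  0.0019] tilt [-0.007 -0.001 -1.   ] yaw y 75.29
```

View pics/c4.png

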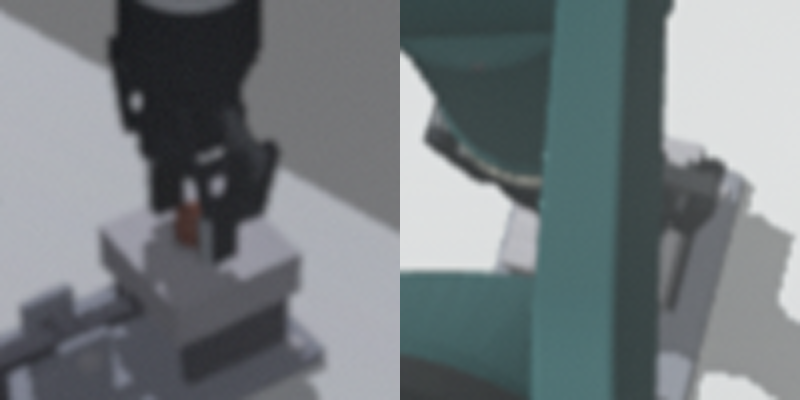

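Emit:
drive_tool([
  {"delta_pos": [-0.011,-0.0005,0.003],"twist": [0,0,0],"fingers": 0.1},
  {"delta_pos": [-0.011,-0.0005,0.003],"twist": [0,0,0],"fingers": -1},
  {"delta_pos": [-0.011,-0.0005,0.003],"twist": [0,0,0],"fingers": -1},
  {"delta_pos": [-0.011,-0.0005,0.003],"twist": [0,0,0],"fingers": -1},
  {"delta_pos": [-0.011,-0.0005,0.003],"twist": [0,0,0],"fingers": -1},
], newtons=30)

```text
t: 8.95
tool_pos: [0.6613, 0.0899, 0.0814]
orientation: [[-0.967, 0.254, -0.002], [0.254, 0.967, -0.001], [0.002, -0.002, -1.0]]
ft_force: [1.3, -1.1, 3.9]
width: 0.326
```

```bash
python3 -c "
from h import *
to(.659,.0902,.15)
"
```

```text
t 8.95 p [0.6613 0.0899 0.0814] F [ 1.3  -1.08  3.9 ] w 0.326
delta [ 0.0061 -0.001  -0.1714] tilt [-0.002 -0.001 -1.   ] yaw y 75.29
```

Emit:
drive_tool([
  {"delta_pos": [0,0,-0.03],"twist": [0,0,0],"fingers": -1},
  {"delta_pos": [0,0,-0.1],"twist": [0,0,0],"fingers": -1},
  {"delta_pos": [0,0,-0.2],"twist": [0,0,0],"fingers": -1},
  {"delta_pos": [0,0,-0.2],"twist": [0,0,0],"fingers": -1},
])

```text
t: 9.35
tool_pos: [0.6648, 0.0903, 0.1676]
orientation: [[-0.967, 0.254, 0.007], [0.254, 0.967, -0.001], [-0.007, 0.001, -1.0]]
ft_force: [1.4, 0.1, -0.0]
width: 0.32
```

```bash
python3 -c "
from h import *
to(.573,-.242,.15)
a=snap('scene','scene5')[60:220,180:340]
cv2.imwrite('pics/c5.png',cv2.resize(a,(560,560),interpolation=cv2.INTER_CUBIC)[:,:,::-1])
"
```

```text
t 9.35 p [0.6648 0.0903 0.1676] F [ 1.41  0.05 -0.02] w 0.32
delta [ 0.0114 -0.8617  0.0431] tilt [ 0.007 -0.001 -1.   ] yaw y 75.29
```

View pics/c5.png

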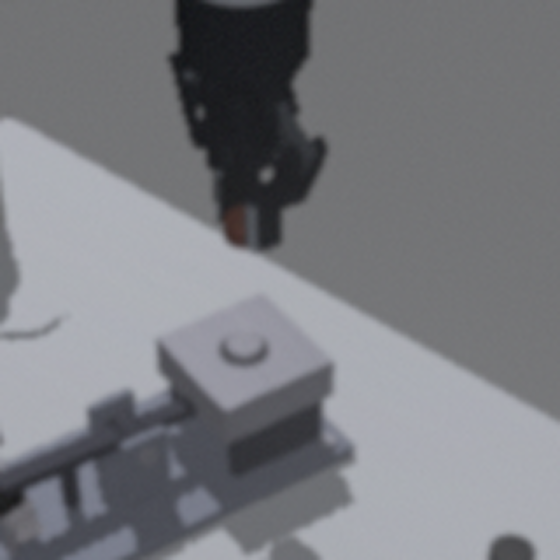

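Emit:
drive_tool([
  {"delta_pos": [0.0114,-0.8617,0.04],"twist": [0,0,0],"fingers": -1},
  {"delta_pos": [0.0114,-0.8617,0.04],"twist": [0,0,0],"fingers": -1},
  {"delta_pos": [0.0114,-0.8617,0.04],"twist": [0,0,0],"fingers": -1},
  {"delta_pos": [0.0114,-0.8617,0.04],"twist": [0,0,0],"fingers": -1},
  {"delta_pos": [0.0114,-0.8617,0.04],"twist": [0,0,0],"fingers": -1},
])

```text
t: 9.9
tool_pos: [0.5941, -0.1523, 0.1514]
orientation: [[-0.967, 0.254, 0.001], [0.254, 0.967, 0.0], [-0.001, 0.0, -1.0]]
ft_force: [0.3, -1.0, -0.1]
width: 0.321
```

```bash
python3 -c "
from h import *
to(.573,-.242,.13)
"
```

```text
t 9.9 p [ 0.5941 -0.1523  0.1514] F [ 0.34 -1.04 -0.09] w 0.321
delta [-0.0058 -0.2303  0.0534] tilt [ 0.001  0.    -1.   ] yaw y 75.31
```

Emit:
drive_tool([
  {"delta_pos": [-0.0058,-0.2303,0.0],"twist": [0,0,0],"fingers": -1},
  {"delta_pos": [-0.0058,-0.2303,0.0],"twist": [0,0,0],"fingers": -1},
  {"delta_pos": [-0.0058,-0.2303,0.1],"twist": [0,0,0],"fingers": -1},
  {"delta_pos": [-0.0058,-0.2303,0.17],"twist": [0,0,0],"fingers": -1},
  {"delta_pos": [-0.0058,-0.2303,0.17],"twist": [0,0,0],"fingers": -1},
])

```text
t: 10.4
tool_pos: [0.5686, -0.2402, 0.0788]
orientation: [[-0.967, 0.255, -0.008], [0.255, 0.967, 0.005], [0.009, 0.003, -1.0]]
ft_force: [-0.9, 0.3, -1.0]
width: 0.325
```

```bash
python3 -c "
from h import *
to(.573,-.242,.02)
f=lambda i:cv2.resize(i,(400,400),interpolation=cv2.INTER_CUBIC)
a=snap('scene','scene6')[180:320,270:410];b=snap('top','top6')[130:270,290:430]
cv2.imwrite('pics/c6.png',np.hstack([f(a),f(b)])[:,:,::-1])
"
```

```text
t 10.4 p [ 0.5686 -0.2402  0.0788] F [-0.91  0.31 -0.95] w 0.325
delta [-0.0131 -0.002   0.1468] tilt [-0.008  0.005 -1.   ] yaw y 75.24
```

View pics/c6.png

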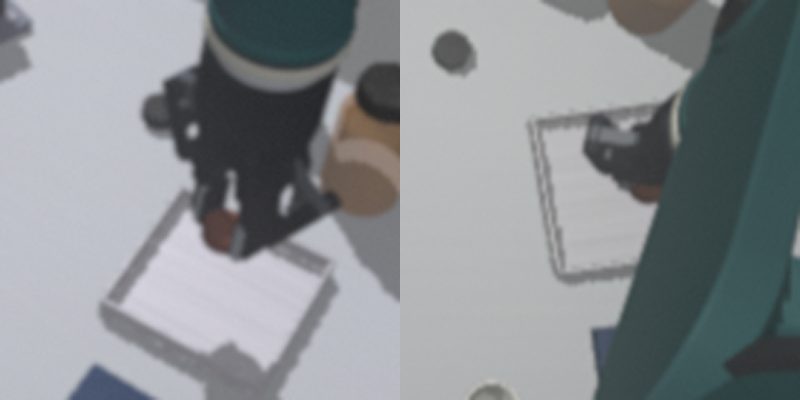

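Emit:
drive_tool([
  {"delta_pos": [-0.013,-0.002,0.09],"twist": [0,0,0],"fingers": -1},
  {"delta_pos": [-0.013,-0.002,0.14],"twist": [0,0,0],"fingers": -1},
  {"delta_pos": [-0.013,-0.002,0.165],"twist": [0,0,0],"fingers": -1},
  {"delta_pos": [-0.013,-0.002,0.175],"twist": [0,0,0],"fingers": -1},
  {"delta_pos": [-0.013,-0.002,0.175],"twist": [0,0,0],"fingers": -1},
])

```text
t: 11.0
tool_pos: [0.5774, -0.2433, 0.0136]
orientation: [[-0.967, 0.253, -0.001], [0.253, 0.967, 0.001], [0.001, 0.001, -1.0]]
ft_force: [0.1, -0.1, 0.4]
width: 0.321
```

Emit:
drive_tool([
  {"delta_pos": [0,0,0.005],"twist": [0,0,0],"fingers": -1},
  {"delta_pos": [0,0,0.01],"twist": [0,0,0],"fingers": -1},
  {"delta_pos": [0,0,0.015],"twist": [0,0,0],"fingers": -1},
  {"delta_pos": [0,0,0.015],"twist": [0,0,0],"fingers": -1},
])

```text
t: 11.4
tool_pos: [0.5774, -0.2433, 0.0077]
orientation: [[-0.967, 0.253, -0.001], [0.253, 0.967, 0.001], [0.001, 0.001, -1.0]]
ft_force: [-0.3, -0.3, 0.8]
width: 0.324
```

Emit:
drive_tool([
  {"delta_pos": [0,0,0.004],"twist": [0,0,0],"fingers": -1},
  {"delta_pos": [0,0,0.005],"twist": [0,0,0],"fingers": -1},
  {"delta_pos": [0,0,0.005],"twist": [0,0,0],"fingers": -1},
])

```text
t: 11.7
tool_pos: [0.5773, -0.2433, 0.0055]
orientation: [[-0.967, 0.253, -0.001], [0.253, 0.967, 0.001], [0.001, 0.001, -1.0]]
ft_force: [-0.3, 0.5, 0.2]
width: 0.322
```

Emit:
drive_tool([
  {"delta_pos": [0,0,0],"twist": [0,0,0],"fingers": -0.1},
  {"delta_pos": [0,0,0],"twist": [0,0,0],"fingers": 0.05},
  {"delta_pos": [0,0,0],"twist": [0,0,0],"fingers": 0.05},
  {"delta_pos": [0,0,0],"twist": [0,0,0],"fingers": 0.05},
  {"delta_pos": [0,0,0],"twist": [0,0,0],"fingers": 0.05},
])

```text
t: 12.2
tool_pos: [0.5773, -0.2433, 0.0055]
orientation: [[-0.967, 0.253, -0.001], [0.253, 0.967, 0.001], [0.001, 0.001, -1.0]]
ft_force: [0.1, 0.5, 0.2]
width: 0.525
```

Emit:
drive_tool([
  {"delta_pos": [0,0,-0.05],"twist": [0,0,0],"fingers": 0.05},
  {"delta_pos": [0,0,-0.15],"twist": [0,0,0],"fingers": 0.05},
  {"delta_pos": [0,0,-0.3],"twist": [0,0,0],"fingers": 0.05},
  {"delta_pos": [0,0,-0.4],"twist": [0,0,0],"fingers": 0.05},
  {"delta_pos": [0,0,-0.4],"twist": [0,0,0],"fingers": 0.05},
])

```text
t: 12.7
tool_pos: [0.5821, -0.246, 0.1734]
orientation: [[-0.967, 0.253, 0.011], [0.253, 0.967, -0.006], [-0.012, -0.003, -1.0]]
ft_force: [1.5, -0.7, 0.8]
width: 0.523
```

```bash
python3 -c "
from h import *
to(.5156,.231,.16)
f=lambda i:cv2.resize(i,(400,400),interpolation=cv2.INTER_CUBIC)
a=snap('scene','scene7')[180:320,270:410];b=snap('scene','scene7b')[110:250,130:270]
cv2.imwrite('pics/c7.png',np.hstack([f(a),f(b)])[:,:,::-1])
"
```

```text
t 12.7 p [ 0.5821 -0.246   0.1734] F [ 1.55 -0.75  0.84] w 0.523
delta [0.4629 1.1116 0.025 ] tilt [ 0.011 -0.006 -1.   ] yaw y 75.34
```

View pics/c7.png

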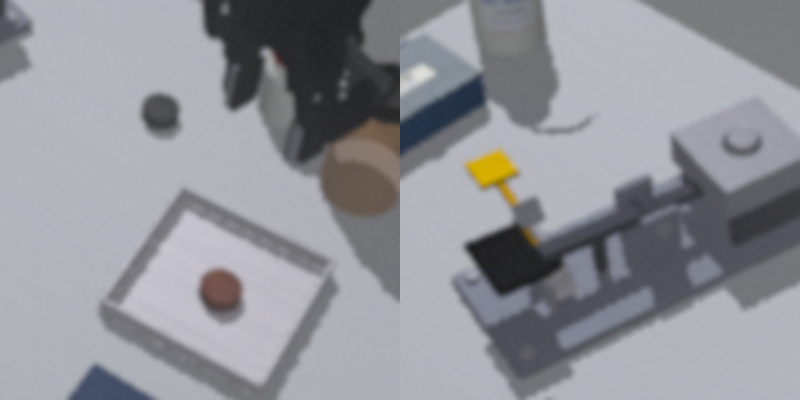

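Emit:
drive_tool([
  {"delta_pos": [0.38,0.92,0.0],"twist": [0,0,0],"fingers": -1},
  {"delta_pos": [0.38,0.92,0.0],"twist": [0,0,0],"fingers": -1},
  {"delta_pos": [0.38,0.92,0.0],"twist": [0,0,0],"fingers": -1},
  {"delta_pos": [0.38,0.92,0.0],"twist": [0,0,0],"fingers": -1},
  {"delta_pos": [0.38,0.92,0.0],"twist": [0,0,0],"fingers": -1},
])

```text
t: 13.3
tool_pos: [0.542, 0.0062, 0.1645]
orientation: [[-0.967, 0.254, -0.001], [0.254, 0.967, -0.0], [0.001, -0.0, -1.0]]
ft_force: [0.8, -0.5, 0.6]
width: 0.005
```

```bash
python3 -c "
from h import *
to(.5156,.232,.15)"
```

```text
t 13.3 p [0.542  0.0062 0.1645] F [ 0.82 -0.53  0.55] w 0.005
delta [0.2071 0.5293 0.0361] tilt [-0.001 -0.    -1.   ] yaw y 75.3
```

Emit:
drive_tool([
  {"delta_pos": [0.2071,0.5293,0.02],"twist": [0,0,0],"fingers": -1},
  {"delta_pos": [0.2071,0.5293,0.02],"twist": [0,0,0],"fingers": -1},
  {"delta_pos": [0.2071,0.5293,0.02],"twist": [0,0,0],"fingers": -1},
  {"delta_pos": [0.2071,0.5293,0.03],"twist": [0,0,0],"fingers": -1},
  {"delta_pos": [0.2071,0.5293,0.03],"twist": [0,0,0],"fingers": -1},
])

```text
t: 13.8
tool_pos: [0.5131, 0.2348, 0.1502]
orientation: [[-0.968, 0.252, -0.005], [0.252, 0.968, -0.001], [0.005, -0.002, -1.0]]
ft_force: [0.6, -0.4, -0.3]
width: 0.002
```

```bash
python3 -c "
from h import *
to(.5156,.232,.085)"
```

```text
t 13.8 p [0.5131 0.2348 0.1502] F [ 0.62 -0.38 -0.34] w 0.002
delta [-0.0087 -0.0049  0.1629] tilt [-0.005 -0.001 -1.   ] yaw y 75.41
```

Emit:
drive_tool([
  {"delta_pos": [-0.0087,-0.0049,0.08],"twist": [0,0,0],"fingers": -1},
  {"delta_pos": [-0.0087,-0.0049,0.14],"twist": [0,0,0],"fingers": -1},
  {"delta_pos": [-0.0087,-0.0049,0.163],"twist": [0,0,0],"fingers": -1},
  {"delta_pos": [-0.0087,-0.0049,0.163],"twist": [0,0,0],"fingers": -1},
])

```text
t: 14.2
tool_pos: [0.5133, 0.2312, 0.0825]
orientation: [[-0.968, 0.252, -0.011], [0.252, 0.968, -0.002], [0.01, -0.005, -1.0]]
ft_force: [-1.0, -0.7, 0.4]
width: -0.001
```

```bash
python3 -c "
from h import *
to(.5156,.232,.06)
a=snap('scene','scene8')[110:250,120:260]
cv2.imwrite('pics/c8.png',cv2.resize(a,(560,560),interpolation=cv2.INTER_CUBIC)[:,:,::-1])"
```

```text
t 14.2 p [0.5133 0.2312 0.0825] F [-1.02 -0.69  0.41] w -0.001
delta [-0.0057  0.0036  0.0561] tilt [-0.011 -0.002 -1.   ] yaw y 75.41
```

View pics/c8.png

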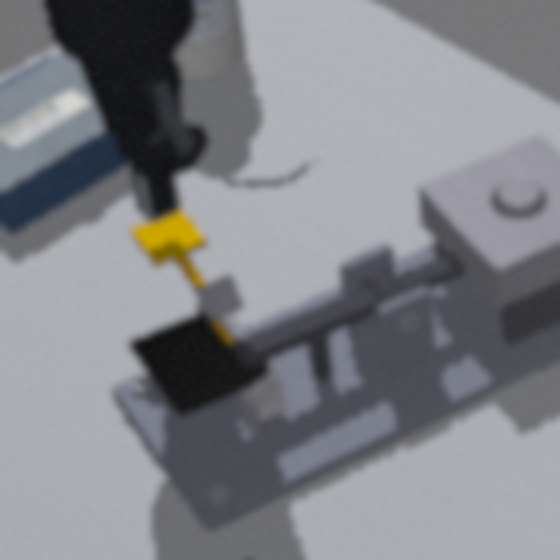

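Emit:
drive_tool([
  {"delta_pos": [-0.0057,0.0036,0.025],"twist": [0,0,0],"fingers": -1},
  {"delta_pos": [-0.0057,0.0036,0.045],"twist": [0,0,0],"fingers": -1},
  {"delta_pos": [-0.0057,0.0036,0.06],"twist": [0,0,0],"fingers": -1},
  {"delta_pos": [-0.0057,0.0036,0.072],"twist": [0,0,0],"fingers": -1},
  {"delta_pos": [-0.0057,0.0036,0.075],"twist": [0,0,0],"fingers": -1},
])

```text
t: 14.75
tool_pos: [0.5173, 0.2324, 0.0537]
orientation: [[-0.968, 0.252, -0.007], [0.252, 0.968, -0.001], [0.007, -0.003, -1.0]]
ft_force: [1.2, 2.3, 2.6]
width: -0.0
```

```bash
python3 -c "
from h import *
to(.5156,.232,.06)
a=snap('scene','scene9')[110:250,120:260]
cv2.imwrite('pics/c9.png',cv2.resize(a,(560,560),interpolation=cv2.INTER_CUBIC)[:,:,::-1])"
```

```text
t 14.75 p [0.5173 0.2324 0.0537] F [1.23 2.32 2.57] w -0.0
delta [ 0.004  -0.0022 -0.0157] tilt [-0.007 -0.001 -1.   ] yaw y 75.39
```

View pics/c9.png

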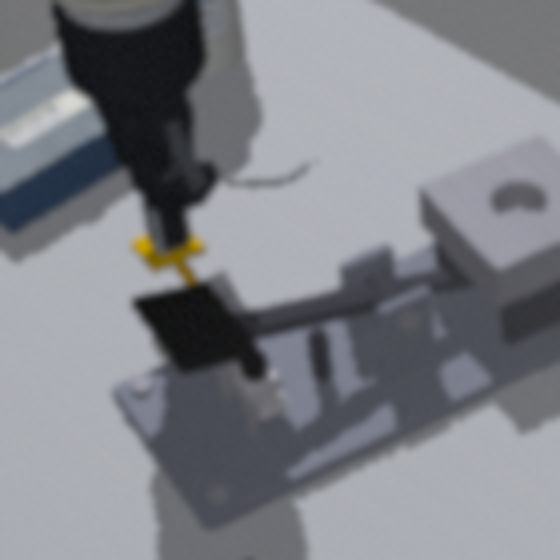

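Emit:
drive_tool([
  {"delta_pos": [0,0,-0.05],"twist": [0,0,0],"fingers": -1},
  {"delta_pos": [0,0,-0.15],"twist": [0,0,0],"fingers": -1},
  {"delta_pos": [0.05,0.1,-0.35],"twist": [0,0,0],"fingers": -1},
  {"delta_pos": [0.05,0.1,-0.35],"twist": [0,0,0],"fingers": -1},
  {"delta_pos": [0.05,0.1,-0.35],"twist": [0,0,0],"fingers": -1},
])

```text
t: 15.3
tool_pos: [0.5118, 0.2793, 0.1993]
orientation: [[-0.968, 0.251, 0.002], [0.251, 0.968, 0.003], [-0.001, 0.003, -1.0]]
ft_force: [1.5, 0.2, -0.5]
width: -0.0
```

Emit:
drive_tool([
  {"delta_pos": [0,0,0],"twist": [0,0,0],"fingers": -1},
  {"delta_pos": [0,0,0],"twist": [0,0,0],"fingers": -1},
  {"delta_pos": [0,0,0],"twist": [0,0,0],"fingers": -1},
])

```text
t: 15.6
tool_pos: [0.5109, 0.2783, 0.198]
orientation: [[-0.968, 0.251, -0.001], [0.251, 0.968, 0.002], [0.001, 0.001, -1.0]]
ft_force: [-0.1, -0.5, -0.0]
width: -0.002
```

```bash
python3 -c "
from h import *
st()
a=snap('scene','scene10');o=cv2.imread('pics/scene0.png')[:,:,::-1]
c=lambda i:cv2.resize(i[120:320,135:405],(400,296),interpolation=cv2.INTER_CUBIC)
cv2.imwrite('pics/c10.png',np.hstack([c(o),c(a)])[:,:,::-1])
b=snap('top','top10');print(tri((347,282),(368,196)))
c=lambda i:cv2.resize(i[120:290,280:420],(400,486),interpolation=cv2.INTER_CUBIC)
cv2.imwrite('pics/c11.png',np.hstack([c(cv2.imread('pics/top0.png')[:,:,::-1]),c(b)])[:,:,::-1])"
```

```text
t 15.6 p [0.5109 0.2783 0.198 ] F [-0.09 -0.47 -0.03] w -0.002
(array([ 0.57589482, -0.24336921,  0.0056047 ]), np.float64(0.0023143196610714))
```

View pics/c10.png

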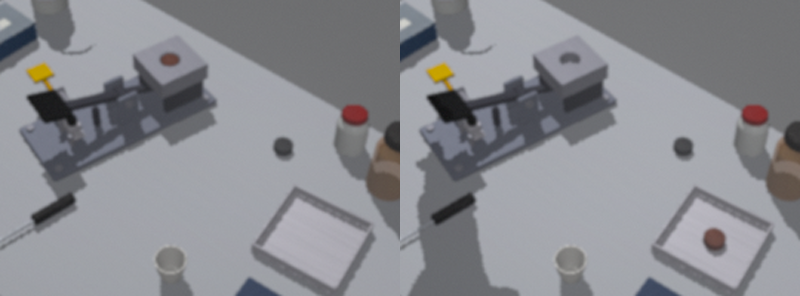

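View pics/c11.png

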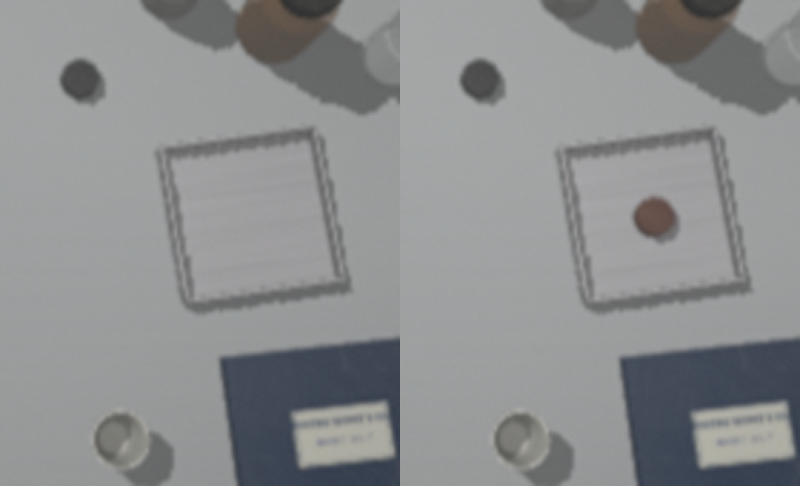

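The before and after pictures match: the piece sits mid-tray at right crop (655,217), the treadle is back up, and nothing else has moved.

```bash
python3 -c "
from h import *
print(r.close_job())"
```

```text
the job is handed in; nothing more can be done
None
```

The red-brown piece is in the tray, the treadle is fully up again, and the job was handed in after about 16 s. Handing in gave no verdict, so this rests on my own checks.

- **Pressing:** I pressed the treadle in small steps until the force rose steeply, from about 10 N to 14 N and then 25 N over the last millimetre. The highest force reading was 25 N, against the 35 N limit. The catch held the treadle down when I let go.
- **Moving the piece:** I gripped the raised piece with 30 N and released it a few millimetres or less above the tray floor. The pictures afterwards showed it flat near the middle of the tray, with the treadle still held down.
- **Freeing the treadle:** I pushed the catch's tab down with about 3 N. The treadle snapped up, and I then moved the arm well clear.
- **Last checks:** In the before and after pictures the treadle pad is back in its starting position. The tray, black piece and crucible show no visible movement, and the force on the tool is about zero.
- **Disagreements:** Heights measured from the two cameras came out about 4 mm too low on the mould block and about 11 mm too low on the pad. I relied on the given heights and on force for those. One force reading during the press dipped briefly to 2.6 N, then returned to normal.

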